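# Step a blank on cross slides under a punch and mark two spots

## Task

On the marking stand, push the sliding carrier by its orange finger well until the middle of the red spot on the blank is under the punch tip, then press the red plunger fully down; then step the carrier on and do the same with the blue spot. Never press the plunger while the tip is off both of those spots, leave the carrier with the middle of the blue spot under the raised punch, and do not disturb the other things on the bench.

Things in the scene. Friction and masses are not known exactly. Their poses are not given: they have to be found in the camera images.
- stand: Fixed marking stand: grey base plate 250 x 370 mm. Origin on the table below the punch; x: along the lower slide (away from the robot at yaw 0), y: along the upper slide, towards the finger well, z up. Yaw differs, up to 20 degrees either way. Steel column (26 mm thick, 160 high) at y = -150; a blue arm (24 mm wide, 44 at the column) runs from it to the punch at y = 0, heights 112 to 144 mm.
- slide_x (a joint): Lower slide (aluminium saddle), m along the stand's x; travel -0.055 to 0.055; stays where it is left (about 2.5 N of friction). Carries the upper slide.
- slide_y (a joint): Upper slide = the carrier, a black plate 130 x 255 mm, top 50 mm above the table, m along the stand's y; travel -0.045 to 0.062; stays where it is left (about 2.5 N of friction). It bears the blank and the finger well. At slide_x = slide_y = 0 the blank's centre is below the punch.
- well (a point): Finger well: orange open-topped box on the carrier, sides parallel to the stand's axes, 56 mm square inside, walls 6 mm thick, 36 mm deep, for closed fingertips to push its walls either way. Point: centre of its floor, 50 mm above the table, 145 mm along the stand's y from the blank's centre. Keep the wide way of the gripper's body along the stand's x, clear of the punch.
- red_spot (a point): Centre of the red spot (16 mm across), one of three on top of the round aluminium blank (110 mm across, 10 mm thick, top 60 mm above the table; a screw head 16 mm wide, 5 mm high at its centre). The blank is clamped to the carrier, turned any way; spots are 36 mm from its centre, 120 degrees apart.
- blue_spot (a point): Centre of the blue spot (16 mm across) on the blank.
- yellow_spot (a point): Centre of the yellow spot (16 mm across) on the blank; not to be marked in this job.
- punch_tip (a point): Tip of the steel punch, which hangs from the end of the blue arm and moves only up and down: 80 mm above the table at rest, 62 mm when fully down (2 mm above the blank).
- plunger_top (a point): Centre of the flat top of the red plunger cap (38 mm across, 14 mm thick) that drives the punch: 174 mm above the table at rest.
- plunger (a joint): Punch plunger, m pressed down: 0 at rest, 0.018 fully down; a spring (about 1.5 N at the start, 4 N fully down) brings it back up.
- spare_blank: Bystander: loose aluminium disc, 90 mm across, 10 mm thick, beyond the stand. Origin: centre of its underside.
- jar: Bystander: amber jar, 60 mm across, 75 mm high, beyond the stand. Origin: centre of its underside.
- screwdriver: Bystander: screwdriver lying between the stand and the robot. Origin below its middle.
- bowl: Bystander: white bowl, 150 mm across, 65 mm high. Origin: centre of its underside.
- dish: Bystander: orange dish, 140 mm across, 35 mm high. Origin: centre of its underside.
- tissue_box: Bystander: paper box 120 x 120 x 80 mm. Origin: centre of its underside.
- wrench: Bystander: steel wrench lying flat. Origin below its middle.

How it is judged:
By the outcome, as a careful person would: the job done as asked, in the order asked, and still so for the second after the job is handed in, with the robot touching nothing.
It also fails if it takes over 72 s, if anything falls off the work surface, if the arm or the gripper's body presses on something with over 40 N, if the wrist force passes 120 N, or if a joint passes its speed limit or range.

## Robot

A 6-joint arm with a two-finger parallel gripper is mounted at the origin on the work surface. World frame = base frame: x ahead of the robot, y to its left, z up, the work surface at z = 0. Lengths are in mm, angles in rad, forces in N, time in s.
With the tool pointing down it reaches from about 400 to 925 mm from the base axis. Payload 12.5 kg.
Tool frame: the origin (TCP) lies midway between the tips of the shut fingers; the grasp point (between the pads) lies 19 mm behind it; z points along the fingers, y is the line along which they close (so a half turn about z gives the same grasp; the last joint's range is limited). The gripper opens to 95 mm and grips with 3 to 60 N. Pads are 20 mm wide; open, the fingers measure 119 mm over their backs; the gripper's body (75 mm by 180 mm) begins 59 mm behind the grasp point.
Start: joints at [1.006, 0.491, 1.559, -0, 1.092, -0.106], TCP at [276.782, 560.391, 214.661] pointing down, gripper open.
Joint ranges: [-3.1, 3.1], [-0.84, 2.19], [0.05, 2.79], [-1.13, 4.28], [0.06, 2.93], [-2.69, 2.69]. Speed limits (rad/s): [2.22, 2.22, 2.79, 3.14, 3.14, 3.14].

## Interface

Orientations are given as [roll, pitch, yaw] about the fixed x, y, z axes, in that order (R = Rz(yaw) Ry(pitch) Rx(roll)).
In Python, from cell import env gives the robot as it stands.
- The arm moves only by the shell command python3 -m inch 'ROWS'. ROWS is JSON, a list of rows, each a list of 7 numbers: the turn, a rotation vector about the tool's x, y, z in rad, then the shift along the tool's x, y, z in cm, then the closure, from -1 (fully open) to 1 (shut). A call has 1 to 20 rows; each row shifts and turns the commanded pose from where the row before left it, along the tool's axes as they then stand; what a row does not reach is not made up. A row lasts 1/8 s, in which the tool goes at most 62.5 mm and 10.7 degrees, less where a joint would pass 70% of its speed; a pose out of reach is approached as far as the arm can. A call with a gripper value outside its range is refused whole. The fingers move at their own pace and stop on an object; the grip force is fixed at half the most. Time passes only in rows, so rows that do not move let the fingers close. It gives the time, the measured TCP pose, the force, the opening and the grip force at its end, in the units of the state.
- env.state(): the state, without advancing time (a new reading comes with each control period).
- env.read_camera(name): name is "side" or "top" or "wrist"; returns a dict with "img" (384x512x3 uint8, red, green, blue), "depth" (384x512 float32, mm along the optical axis (not along the pixel's ray), 0 where there is no reading), "fx", "fy", "cx", "cy" (pixels), "position" and "orientation" of the camera in the world. Camera axes: x right, y down, z forward; pixel columns grow to the right and rows downward; lengths in mm; the calibration is good to about 2 mm. A picture is of the moment at which its call begins.
- env.job_done(): hands the job in; it is judged then, once.
Trained networks look in a picture, given as the dict that the camera call returned (one of the last four; its "shot" number tells which), for a name from the list of things; names that differ only in an ending like _2 or _b are one class to them, and where a whole thing is asked for, a point or a joint stands for the part that bears it (a point fixed in the world has none). Each returns a list of dicts, best first, with "score" (0 to 1); they miss things now and then, are a little off and sometimes report something else, mostly with a low value. They report only what shows in the picture. A call takes as long as a camera call.
- env.find_in(picture, target): "centre" ([x, y, z] in mm, in the coordinates of the camera as it stood for that picture, good to about 4 mm: the middle of the surface that is visible of it).
- env.trace(picture, target): "mask" (384x512 bool, what is visible of it).
The state is a dict: "t": time; "joints": joint angles; "qvel": joint speeds; "tau": joint torques, N m; "eef_pos": TCP position; "tcp_rot": TCP orientation; "ft_force": force on the tool from outside, world axes, zero at the start; "moment": the same for the moment, N m; "opening": opening from 0.0 (shut) to 1.0 (fully open); "grip_force": force on a finger pad.
Only numpy, scipy, OpenCV 4.12 (cv2) and the standard library are available. Lean on these libraries where they do the work, as an engineer would, in place of code of your own. Each camera call takes 0.05 s, during which the arm holds its last target. There are 200 camera calls.

## Working session

There is one attempt and no reset: what is moved stays moved. The work goes in short steps, Python scripts to look and compute and a shell command to move; the robot and the scene stay as the last step left them, time stands still between calls to the robot, and variables do not carry over. Pictures are saved under pics/ and viewed, at most 10 in all, crops included, and the job is handed in when it is done.

```bash
mkdir -p pics; ls; python3 - <<'E'
from cell import env
import cv2,numpy as np
s=env.state();print({k:np.round(v,3).tolist() for k,v in s.items()})
ims=[]
for n in["side","top"]:
    p=env.read_camera(n);print(n,p["position"],p["orientation"],p["fx"],p["fy"],p["cx"],p["cy"]);ims.append(p["img"])
    np.savez(f"{n}0.npz",**{k:v for k,v in p.items()})
    for t in["stand","well","red_spot","blue_spot","yellow_spot","punch_tip","plunger_top"]:
        for r in env.find_in(p,t)[:2]:print(n,t,np.round(r["centre"],1),round(r["score"],2))
cv2.imwrite("pics/side0.png",ims[0][...,::-1]);cv2.imwrite("pics/top0.png",ims[1][...,::-1])
E
```

```text
pics
{'t': 0.0, 'joints': [1.006, 0.492, 1.559, -0.0, 1.092, -0.106], 'qvel': [-0.001, 0.002, -0.001, -0.002, -0.0, 0.002], 'tau': [-0.002, -61.264, -25.817, 0.069, 0.048, -0.0], 'eef_pos': [276.63, 560.166, 214.061], 'tcp_rot': [-3.14, -0.0, 2.683], 'ft_force': [-0.359, -0.024, 0.793], 'moment': [0.054, 0.006, -0.027], 'grip_force': 0.0, 'opening': 0.999}
side [ -45.25113765 1337.36504394 1113.97592643] [-2.16289805  0.00536797 -2.73364191] 492.5397923293531 492.5397923293531 256.88881038510567 197.57271522461193
side well [ -88.5  144.8 1687.9] 0.61
side red_spot [-148.5   10.3 1953.4] 0.49
side plunger_top [  -4.7  -73.4 1793.1] 0.45
top [ 412.65493512  -34.19969828 1670.98413684] [-3.05814705  0.00733129 -1.55381411] 473.02531203105895 473.02531203105895 257.80901876158543 188.36958054810407
top stand [  24.2  -10.  1658.3] 0.56
top well [ -74.    -4.4 1622.9] 0.59
top red_spot [  -3.4  -11.5 1619. ] 0.88
top blue_spot [ -14.1  -12.4 1624.1] 0.88
top yellow_spot [ -13.4  -13.1 1621.6] 0.9
top yellow_spot [  46.2  -26.6 1504.6] 0.21
top punch_tip [  43.6  -23.2 1502.9] 0.48
top plunger_top [  44.7  -29.4 1503.8] 0.55
```

View pics/side0.png

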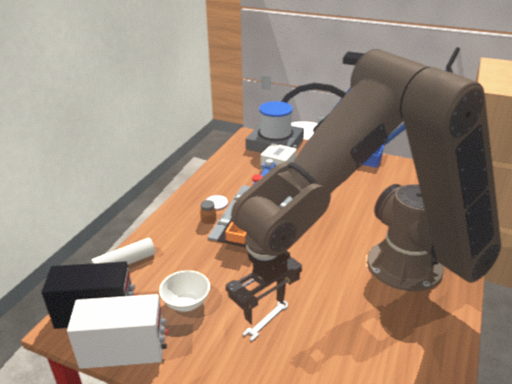

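View pics/top0.png

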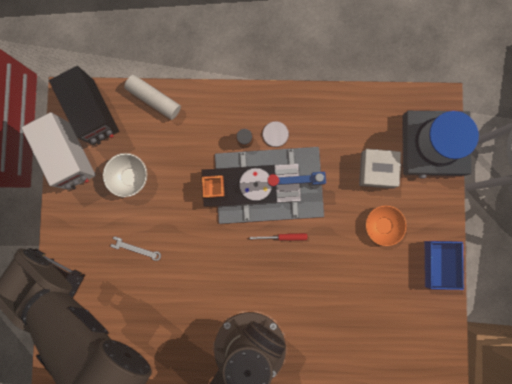

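The side view is blocked by the arm. The top view shows the stand around (270,185), the orange well at (213,187), the blank at (256,184) with its spots, and the red plunger at (273,181). Next I'll work out rough world positions to bring the wrist camera over them.

```bash
cat > h.py <<'E'
from cell import env
import cv2,numpy as np
from scipy.spatial.transform import Rotation as Ro
def Rm(o): return Ro.from_euler("xyz",o).as_matrix()
def world(p,c): return Rm(p["orientation"])@np.asarray(c)+np.asarray(p["position"])
def pix(p,u,v,z):  # pixel onto world height z
    d=Rm(p["orientation"])@np.array([(u-p["cx"])/p["fx"],(v-p["cy"])/p["fy"],1]); o=np.asarray(p["position"])
    return o+d*(z-o[2])/d[2]
def proj(p,w):
    c=Rm(p["orientation"]).T@(np.asarray(w)-p["position"]); return np.array([p["fx"]*c[0]/c[2]+p["cx"],p["fy"]*c[1]/c[2]+p["cy"]])
def tool(delta): # world shift -> tool axes, cm
    return Rm(env.state()["tcp_rot"]).T@np.asarray(delta,float)/10
E
python3 - <<'E'
from h import *
p=dict(np.load("top0.npz"))
for n,u,v,z in[("plunger",273,181,174),("well",213,187,60),("blank",256,184,60),("col",319,178,160)]:print(n,pix(p,u,v,z).round())
for a,b in[((216,152),(321,149)),((218,223),(323,217))]:
    d=pix(p,*a,20)-pix(p,*b,20);print(d,np.degrees(np.arctan2(-d[0],d[1])))
w=env.read_camera("wrist");s=env.state()
R=Rm(s["tcp_rot"]);print("cam in tool",R.T@(w["position"]-s["eef_pos"]),(R.T@Rm(w["orientation"])).round(3))
E
```

```text
plunger [562. -69. 174.]
well [549. 133.  60.]
blank [562. -14.  60.]
col [ 575. -217.  160.]
[-16.52220821 369.92566767   0.        ] 2.5573355985392388
[-27.0119305  365.22891839   0.        ] 4.229831992105828
cam in tool [ 8.05413185e+01 -1.61101804e-01 -1.69869007e+02] [[ 0.    -0.959 -0.285]
 [ 1.     0.    -0.   ]
 [ 0.    -0.285  0.959]]
```

```bash
python3 -m inch '[[0,0,0.128,0,0,-0.7,1],[0,0,0.128,0,0,-0.7,1],[0,0,0.128,0,0,-0.7,1],[0,0,0.128,0,0,-0.7,1],[0,0,0.128,0,0,-0.7,1],[0,0,0.128,0,0,-0.7,1],[0,0,0.128,0,0,-0.7,1],[0,0,0.129,0,0,-0.7,1]]'; python3 -m inch '[[0,0,0,-4.7,1.76,0,1],[0,0,0,-4.7,1.76,0,1],[0,0,0,-4.7,1.76,0,1],[0,0,0,-4.7,1.76,0,1],[0,0,0,-4.7,1.76,0,1],[0,0,0,-4.7,1.77,0,1],[0,0,0,-4.7,1.77,0,1],[0,0,0,-4.7,1.77,0,1],[0,0,0,-4.7,1.77,0,1],[0,0,0,-4.7,1.77,0,1],[0,0,0,-4.7,1.77,0,1],[0,0,0,-4.7,1.77,0,1],[0,0,0,-4.7,1.77,0,1]]'
python3 - <<'E'
from h import *
s=env.state();print(s["t"],s["eef_pos"],s["tcp_rot"],s["joints"])
p=env.read_camera("wrist");print(p["fx"],p["position"])
np.savez("w1.npz",**p);cv2.imwrite("pics/w1.png",p["img"][...,::-1])
for t in["stand","well","red_spot","blue_spot","yellow_spot","punch_tip","plunger_top"]:
    for r in env.find_in(p,t)[:2]:print(t,world(p,r["centre"]).round(1),round(r["score"],2))
E
```

```text
t: 1.85
eef_pos: [276.8, 560.3, 270.9]
tcp_rot: [3.142, -0.0, 1.654]
ft_force: [-0.5, -0.8, -0.6]
opening: 0.217
grip_force: 0.0
t: 3.48
eef_pos: [559.1, -30.0, 270.8]
tcp_rot: [3.141, -0.0, 1.658]
ft_force: [0.9, 1.1, -0.8]
opening: 0.002
grip_force: 0.0
3.475 [559.14494962 -29.97398314 270.77219577] [ 3.14121111e+00 -7.57736119e-05  1.65768331e+00] [-1.71601997e-01  3.44124849e-01  1.64531527e+00  1.86958308e-04
  1.15180305e+00 -2.58564994e-01]
290.63330922445374 [552.071544    50.13041834 440.66062132]
stand [560.2  19.7  51.2] 0.69
well [557.6  60.4  48. ] 0.57
blue_spot [559.4  -7.7  57.9] 0.61
yellow_spot [562.9  -6.9  59.4] 0.67
punch_tip [569.2 -59.5 173.4] 0.79
plunger_top [564.2 -58.6 175.6] 0.91
```

View pics/w1.png

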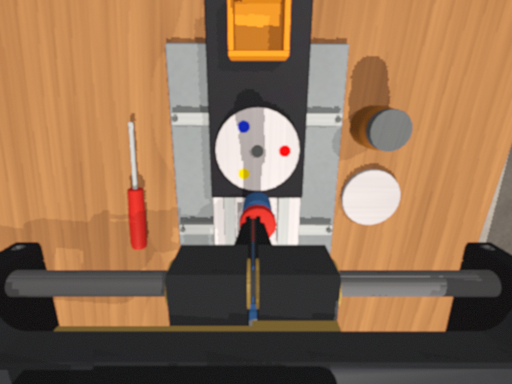

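The view shows the blank centre (257,151), blue spot (244,126), yellow (243,174), red (285,151), well (260,28), and plunger (258,218) partly hidden by the fingers. I'll take a second view from further back and higher.

```bash
python3 -m inch '[[0,0,0,2,0,-2.6,1],[0,0,0,2,0,-2.6,1],[0,0,0,2,0,-2.6,1],[0,0,0,0,0,0,1],[0,0,0,0,0,0,1]]'
cat > meas.py <<'E'
from h import *
from scipy.optimize import minimize
H={"red":((0,8),(172,180)),"blue":((105,130),),"yellow":((24,36),),"orange":((9,20),)}
def mask(p,c,s=120,v=70):
    h=cv2.cvtColor(p["img"],cv2.COLOR_RGB2HSV);m=np.zeros(h.shape[:2],np.uint8)
    for a,b in H[c]: m|=cv2.inRange(h,(a,s,v),(b,255,255))
    return m
def blobs(m,lo=15):
    n,l,st,ce=cv2.connectedComponentsWithStats(m);return sorted([(int(st[i,4]),ce[i].round(1).tolist(),i) for i in range(1,n) if st[i,4]>lo],reverse=True),l
def circ(p,x,y,z,r,n=40):
    a=np.linspace(0,2*np.pi,n,endpoint=False);return np.array([proj(p,[x+r*np.cos(t),y+r*np.sin(t),z]) for t in a])
def plunger(p,x0,dz=0):  # fit cap (top disc and underside) to the red mask, known heights
    m=mask(p,"red");b,l=blobs(m)
    q=proj(p,[*x0,174]);b=min([k for k in b if k[0]>100],key=lambda k:np.hypot(*(np.array(k[1])-q)))
    m=cv2.resize((l==b[2]).astype(np.float32),None,fx=4,fy=4,interpolation=cv2.INTER_LINEAR)>.5
    def f(v):
        h=cv2.convexHull(np.vstack([circ(p,*v,174-dz,19),circ(p,*v,160-dz,19)]).astype(np.float32))
        r=np.zeros(m.shape,np.uint8);cv2.fillConvexPoly(r,np.round(((h+.5)*4-.5)*16).astype(np.int32),1,shift=4)
        return -(m&(r>0)).sum()/(m|(r>0)).sum()
    s=minimize(f,x0,method="Nelder-Mead",options=dict(initial_simplex=np.array(x0)+[[0,0],[6,0],[0,6]]));return s.x,-s.fun
E
python3 - <<'E'
from meas import *
q=env.read_camera("wrist");np.savez("w2.npz",**q);cv2.imwrite("pics/w2.png",q["img"][...,::-1]);print(q["position"],env.state()["tcp_rot"])
for f in("w1","w2"):
    p=dict(np.load(f+".npz"));print(f)
    for c in H:print(c,[(b[0],b[1],pix(p,*b[1],60)[:2].round(1).tolist()) for b in blobs(mask(p,c))[0][:7]])
    print("plunger",plunger(p,[564,-68]))
E
```

```text
t: 4.5
eef_pos: [552.9, 31.7, 347.9]
tcp_rot: [-3.141, -0.0, 1.659]
ft_force: [0.2, -1.9, -0.5]
opening: 0.004
grip_force: 0.0
[545.97355638 111.81205406 517.82548245] [-3.14027524e+00 -1.35295689e-04  1.65817256e+00]
w1
red [(1020, [136.9, 218.4], [403.3, -122.1]), (626, [259.4, 218.3], [575.4, -106.9]), (86, [284.5, 150.5], [599.4, -8.3]), (16, [226.0, 11.5], [512.8, 146.5])]
blue [(263, [256.4, 199.0], [568.6, -78.7]), (113, [252.6, 311.0], [579.5, -263.4]), (91, [243.3, 126.2], [542.9, 18.3])]
yellow [(80, [243.4, 173.5], [547.9, -44.1])]
orange [(45432, [88.7, 127.6], [344.7, -0.8]), (40312, [422.3, 122.3], [770.9, 43.1]), (8820, [256.7, 315.0], [586.6, -270.3]), (3914, [258.4, 29.9], [551.9, 130.7]), (175, [248.0, 282.0], [568.0, -211.8]), (157, [257.0, 281.3], [581.4, -209.4])]
plunger (array([566.98362932, -69.43094689]), np.float64(0.5109466700688952))
w2
red [(680, [156.8, 232.9], [400.2, -119.8]), (69, [252.9, 244.9], [567.2, -127.9]), (47, [278.8, 180.6], [599.0, -8.3]), (30, [261.5, 112.0], [560.4, 97.1])]
blue [(94, [252.6, 309.7], [578.6, -262.3]), (52, [245.8, 161.6], [542.8, 18.3]), (18, [262.3, 221.1], [579.2, -81.8])]
yellow [(46, [245.7, 198.6], [547.8, -44.0])]
orange [(97614, [234.8, 114.8], [520.1, 89.3]), (7670, [234.3, 314.7], [545.1, -276.6]), (155, [248.0, 281.1], [564.8, -201.3]), (154, [257.0, 281.2], [581.1, -200.1])]
plunger (array([564., -68.]), np.float64(-0.0))
```

View pics/w2.png

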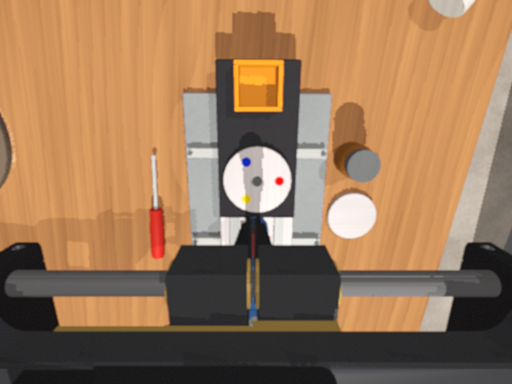

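```bash
python3 -m inch '[[0,0,0,-4.5,0.1,1.5,1],[0,0,0,-4.5,0.1,1.5,1],[0,0,0,-4.5,0.1,1.5,1],[0,0,0,-4.5,0.1,1.5,1],[0,0,0,0,0,0,1],[0,0,0,0,0,0,1]]'
python3 - <<'E'
from meas import *
p=env.read_camera("wrist");np.savez("w3.npz",**p);cv2.imwrite("pics/w3.png",p["img"][...,::-1]);print(p["position"],env.state()["tcp_rot"])
for c in("red","blue","yellow"):print(c,[(b[0],b[1],pix(p,*b[1],60)[:2].round(1).tolist()) for b in blobs(mask(p,c))[0][:7]])
print("plunger",plunger(p,[566,-69]))
E
```

```text
t: 5.3
eef_pos: [572.7, -147.5, 288.1]
tcp_rot: [-3.141, -0.001, 1.657]
ft_force: [-0.2, 1.8, 0.1]
opening: 0.004
grip_force: 0.0
[565.93190246 -67.47956878 458.03733965] [-3.14138151e+00 -4.16191908e-04  1.65788677e+00]
red [(1257, [254.3, 102.0], [567.7, -68.2]), (1156, [130.6, 141.6], [404.0, -134.4]), (102, [283.4, 54.8], [599.2, -8.3])]
blue [(2081, [254.0, 176.5], [576.2, -168.8]), (111, [240.3, 27.0], [542.8, 18.3])]
yellow [(91, [240.3, 80.7], [547.4, -43.5])]
plunger (array([567.3528036 , -68.68362765]), np.float64(0.9074328030718596))
```

View pics/w3.png

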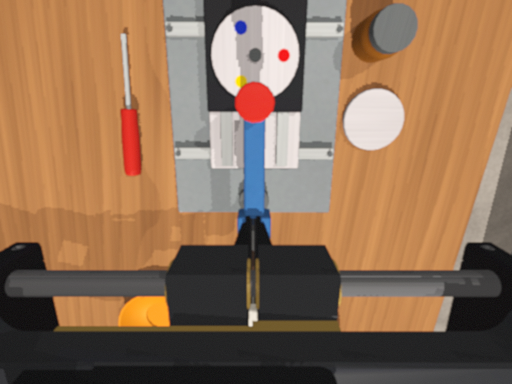

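The cap is at (254,102), seen from straight above, with the spots at (283,55), (240,27) and (240,81). Next I'll measure the yaw from the carrier edges and the well.

```bash
python3 - <<'E'
from meas import *
p=dict(np.load("w2.npz"));g=cv2.cvtColor(p["img"],cv2.COLOR_RGB2GRAY).astype(float)
def line(rows,lo,hi,z,p,g,sign):
    P=[]
    for r in rows:
        d=sign*np.diff(g[r,lo:hi]);k=int(d.argmax())
        w=np.clip(d[max(k-1,0):k+2],0,None);u=lo+.5+(w*np.arange(max(k-1,0),max(k-1,0)+len(w))).sum()/w.sum()
        P.append(pix(p,u,r,z)[:2])
    P=np.array(P,np.float32);vx,vy,x,y=cv2.fitLine(P,cv2.DIST_HUBER,0,.1,.1).ravel();s=np.sign(vy)
    return np.degrees(np.arctan2(-vx*s,vy*s)),(round(float(x),1),round(float(y),1))
print("carrier L",line(range(115,150),208,228,50,p,g,-1),line(range(165,210),208,226,50,p,g,-1))
print("carrier R",line(range(115,150),290,308,50,p,g,1),line(range(165,210),285,303,50,p,g,1))
print("base L",line(range(100,146),178,192,12,p,g,1),"R",line(range(165,235),315,335,12,p,g,1))
h=cv2.cvtColor(p["img"],cv2.COLOR_RGB2HSV);print("well hsv",h[65,258],h[85,237],h[85,258],"wood",h[50,200],h[120,100])
m=cv2.inRange(h,(9,215,120),(22,255,255));b,l=blobs(m,100);print(b[:4])
i=min(b,key=lambda k:abs(k[1][0]-258)+abs(k[1][1]-85))[2]
r=cv2.minAreaRect(np.argwhere(l==i)[:,::-1].astype(np.float32));print(r,pix(p,*r[0],86))
q=dict(np.load("w3.npz"));g3=cv2.cvtColor(q["img"],cv2.COLOR_RGB2GRAY).astype(float)
print("arm L",line(range(130,200),236,252,144,q,g3,-1),"R",line(range(130,200),258,274,144,q,g3,1),"pl174",pix(q,254.3,102,174))
E
```

```text
carrier L (np.float32(5.1306577), (493.1, 59.7)) (np.float32(4.7728586), (500.2, -24.1))
carrier R (np.float32(5.143895), (620.4, 71.0)) (np.float32(4.7868605), (628.3, -25.2))
base L (np.float32(4.747334), (432.6, 71.6)) R (np.float32(-0.0), (0.0, 0.0))
well hsv [ 17 221 247] [ 19 206 255] [ 16 207 241] wood [ 15 143 219] [ 14 140 211]
[(120, [258.1, 65.3], 2)]
((258.0584411621094, 65.44769287109375), (40.21576690673828, 4.881361961364746), 3.1798300743103027) [548.8526436  159.33253695  86.        ]
arm L (np.float32(-0.5351359), (558.6, -138.7)) R (np.float32(7.071237), (583.9, -125.6)) pl174 [567.21633644 -67.98421967 174.        ]<stdin>:7: RuntimeWarning: invalid value encountered in scalar divide
```

```bash
python3 -m inch '[[0,0,0,4.69,0.04,0,1],[0,0,0,4.69,0.04,0,1],[0,0,0,4.69,0.04,0,1],[0,0,0,4.69,0.04,0,1],[0,0,0,4.69,0.05,0,1],[0,0,0,4.69,0.05,0,1],[0,0,0,0,0,4.2,1],[0,0,0,0,0,4.2,1],[0,0,0,0,0,4.2,1],[0,0,0,0,0,4.2,1],[0,0,0,0,0,0,1],[0,0,0,0,0,0,1]]'
python3 - <<'E'
from h import *
s=env.state();print(s["eef_pos"],s["tcp_rot"],tool(np.array([550.8,133.1,64])-s["eef_pos"]))
p=env.read_camera("wrist");cv2.imwrite("pics/w4.png",p["img"][...,::-1])
E
```

```text
t: 6.85
eef_pos: [551.7, 133.7, 122.3]
tcp_rot: [3.14, -0.0, 1.659]
ft_force: [0.2, -0.0, -0.7]
opening: 0.006
grip_force: 0.0
[551.70262435 133.66419338 122.30908279] [ 3.13965003e+00 -1.78983177e-04  1.65860636e+00] [-0.04932983 -0.10618957  5.83070426]
```

View pics/w4.png

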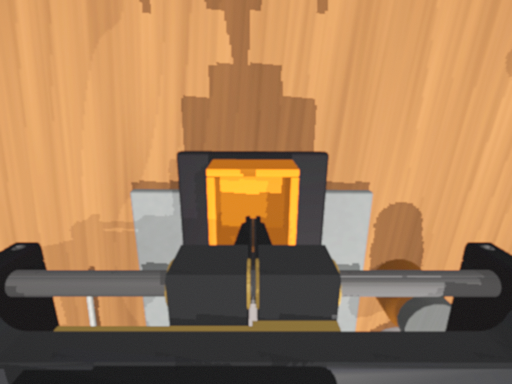

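The fingers are centred over the well: the gap is at column 253 and the walls at 207 and 298. Next I'll lower in and make the first push, a little short of the target.

```bash
python3 -m inch '[[0,0,0,0,-0.1,2.9,1],[0,0,0,0,0,2.9,1],[0,0,0,0,0,0,1],[0,0,0,-1,0,0,1],[0,0,0,-1,0,0,1],[0,0,0,-1,0,0,1],[0,0,0,-1,0,0,1],[0,0,0,-1,0,0,1],[0,0,0,-1,0,0,1],[0,0,0,-1,0,0,1],[0,0,0,0,0,0,1]]'; python3 -m inch '[[0,0,0,0.5,0,0,1],[0,0,0,0,-1,0,1],[0,0,0,0,-1,0,1],[0,0,0,0,-1,0,1],[0,0,0,0,-1,0,1],[0,0,0,0,-1,0,1],[0,0,0,0,0,0,1],[0,0,0,0,0,0,1]]'
python3 - <<'E'
from h import *
s=env.state();print(s["eef_pos"],s["tcp_rot"],tool(np.array([572.7,-147.5,288.1])-s["eef_pos"]))
E
```

```text
t: 8.28
eef_pos: [556.1, 62.2, 62.4]
tcp_rot: [-3.141, 0.0, 1.657]
ft_force: [-0.2, 0.4, 0.0]
opening: 0.007
grip_force: 0.0
t: 9.28
eef_pos: [505.8, 63.7, 62.6]
tcp_rot: [-3.141, 0.0, 1.658]
ft_force: [-0.3, -0.2, -0.4]
opening: 0.001
grip_force: 0.0
[505.83867432  63.69213291  62.64839335] [-3.14106749e+00  8.11608427e-06  1.65776075e+00] [-21.6203093    4.81471904 -22.54751682]
```

```bash
python3 -m inch '[[0,0,0,0,0.8,0,1],[0,0,0,0,0,-5.6,1],[0,0,0,0,0,-5.6,1],[0,0,0,0,0,-5.6,1],[0,0,0,0,0,-5.7,1],[0,0,0,-5.4,1,0,1],[0,0,0,-5.4,1,0,1],[0,0,0,-5.4,1,0,1],[0,0,0,-5.4,1,0,1],[0,0,0,0,0,0,1],[0,0,0,0,0,0,1]]'
cat > look.py <<'E'
import sys
from meas import *
p=env.read_camera("wrist");np.savez(sys.argv[1]+".npz",**p);cv2.imwrite(f"pics/{sys.argv[1]}.png",p["img"][...,::-1]);s=env.state();print(s["eef_pos"].round(1) if hasattr(s["eef_pos"],"round") else s["eef_pos"],s["tcp_rot"])
P,i=plunger(p,[567.3,-68.3]);print("plunger",P,i)
P=np.array([567.3,-68.3]);y=np.radians(4.95);A=np.array([[np.cos(y),np.sin(y)],[-np.sin(y),np.cos(y)]])
for c in("red","blue","yellow"):
    for b in blobs(mask(p,c))[0][:7]:
        w=pix(p,*b[1],60)[:2];print(c,b[0],b[1],w.round(1),"stand push",(A@(P-w)).round(1))
E
python3 look.py w5
```

```text
t: 10.65
eef_pos: [572.6, -147.1, 287.4]
tcp_rot: [-3.141, -0.001, 1.657]
ft_force: [0.8, -0.1, 0.3]
opening: 0.004
grip_force: 0.0
[ 572.5 -146.5  287.6] [-3.14132518e+00 -3.73301691e-04  1.65827403e+00]
plunger [568.24758105 -67.96833695] 0.9336795661365934
red 1271 [255.3, 102.3] [569. -68.] stand push [-1.7 -0.1]
red 1154 [130.4, 141.8] [ 404.  -134.2] stand push [168.4  51.6]
blue 2153 [254.2, 175.2] [ 576.2 -166.3] stand push [-0.4 98.4]
blue 92 [213.8, 76.1] [513.2 -40.6] stand push [ 51.5 -32.3]
yellow 87 [215.4, 125.7] [ 518.4 -102.7] stand push [51.7 30. ]
```

View pics/w5.png

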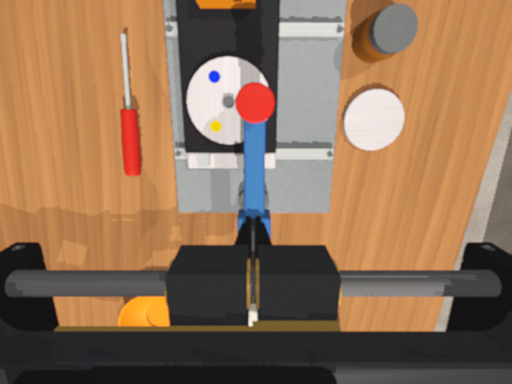

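```bash
cat > cap.py <<'E'
from meas import *
from scipy.optimize import least_squares
def cap(p,z=174,c0=(567.3,-68.3)):
    im=cv2.resize(p["img"],None,fx=4,fy=4,interpolation=cv2.INTER_CUBIC).astype(int);d=((im[...,0]-im[...,1])>110).astype(np.uint8)
    n,l=cv2.connectedComponents(d);q=((proj(p,[*c0,z])+.5)*4).astype(int);m=(l==l[q[1],q[0]]).astype(np.uint8)
    k=max(cv2.findContours(m,0,cv2.CHAIN_APPROX_NONE)[0],key=len)[:,0]
    W=np.array([pix(p,(u+.5)/4-.5,(v+.5)/4-.5,z)[:2] for u,v in k])
    s=least_squares(lambda v:np.hypot(*(W-v[:2]).T)-v[2],[*c0,19],loss="soft_l1",f_scale=.3);return s.x.round(2),np.std(s.fun).round(2)
E
python3 - <<'E'
from cap import *
for f in("w3","w5"):
    p=dict(np.load(f+".npz"));print(f,p["position"],cap(p),p["img"][102,240:272,0].tolist(),p["img"][102,230:280,1].tolist())
E
```

```text
w3 [565.93190246 -67.47956878 458.03733965] (array([567.21, -68.33,  17.96]), np.float64(0.39)) [231, 231, 231, 232, 232, 232, 232, 232, 232, 232, 232, 233, 233, 233, 234, 234, 233, 233, 233, 233, 233, 233, 233, 233, 233, 233, 234, 233, 234, 233, 234, 235] [46, 47, 43, 49, 44, 41, 45, 52, 54, 54, 55, 56, 55, 54, 55, 54, 55, 54, 55, 55, 54, 57, 56, 55, 57, 56, 55, 55, 55, 55, 57, 57, 56, 56, 57, 57, 58, 57, 55, 55, 56, 56, 55, 49, 46, 44, 49, 49, 48, 48]
w5 [565.70361746 -67.00622643 457.29100929] (array([567.8 , -68.23,  18.06]), np.float64(0.24)) [237, 237, 237, 238, 238, 238, 238, 238, 238, 238, 239, 239, 239, 239, 240, 240, 240, 239, 240, 239, 240, 240, 239, 239, 240, 240, 240, 240, 239, 240, 240, 241] [126, 126, 124, 134, 141, 115, 76, 55, 56, 59, 59, 58, 59, 58, 58, 57, 57, 57, 57, 58, 58, 57, 58, 58, 57, 59, 59, 57, 61, 60, 61, 61, 57, 59, 60, 59, 60, 60, 57, 59, 60, 59, 57, 53, 46, 45, 71, 124, 161, 173]
```

```bash
cat > st.py <<'E'
from h import *
y=np.radians(4.95);A=np.array([[np.cos(y),np.sin(y)],[-np.sin(y),np.cos(y)]])
s=env.state();print("stand",(A@np.array(s["eef_pos"])[:2]).round(2),"z",round(float(s["eef_pos"][2]),1),"rot",np.round(s["tcp_rot"],4),"t",s["t"])
E
python3 -m inch '[[0,0,0,5.43,-0.99,0,1],[0,0,0,5.43,-0.99,0,1],[0,0,0,5.44,-0.99,0,1],[0,0,0,5.44,-0.99,0,1],[0,0,0,0,0,4.9,1],[0,0,0,0,0,4.9,1],[0,0,0,0,0,4.9,1],[0,0,0,0,0,4,1],[0,0,0,0,0,0,1],[0,0,0,0,0,0,1]]'; python3 st.py
```

```text
t: 11.95
eef_pos: [514.8, 66.6, 102.1]
tcp_rot: [3.14, 0.0, 1.659]
ft_force: [0.2, 0.6, 1.2]
opening: 0.004
grip_force: 0.0
stand [518.61  21.9 ] z 102.1 rot [3.1399 0.     1.6588] t 11.95
```

```bash
python3 -m inch '[[0,0,0,0,0,1.9,1],[0,0,0,0,0,1.9,1],[0,0,0,0,0,0,1],[0,0,0,-0.45,0,0,1],[0,0,0,-0.45,0,0,1],[0,0,0,0,0,0,1],[0,0,0,0,0,0,1]]'; python3 st.py; python3 -m inch '[[0,0,0,0.7,0,0,1],[0,0,0,0,-0.6,0,1],[0,0,0,0,-0.55,0,1],[0,0,0,0,0,0,1],[0,0,0,0,0,0,1]]'; python3 st.py
```

```text
t: 12.82
eef_pos: [515.1, 56.9, 62.9]
tcp_rot: [3.141, -0.0, 1.658]
ft_force: [-0.2, 0.2, -0.6]
opening: 0.003
grip_force: 0.0
stand [518.09  12.25] z 62.9 rot [ 3.1413 -0.      1.6576] t 12.825
t: 13.45
eef_pos: [503.0, 62.9, 62.7]
tcp_rot: [3.142, -0.0, 1.658]
ft_force: [0.4, -1.0, -0.6]
opening: 0.007
grip_force: 0.0
stand [506.54  19.28] z 62.7 rot [ 3.1415e+00 -1.0000e-04  1.6577e+00] t 13.45
```

```bash
python3 -m inch '[[0,0,0,0,0.7,0,1],[0,0,0,0,0,-5.6,1],[0,0,0,0,0,-5.6,1],[0,0,0,0,0,-5.6,1],[0,0,0,0,0,-5.7,1],[0,0,0,-5.37,1.1,0,1],[0,0,0,-5.37,1.1,0,1],[0,0,0,-5.37,1.1,0,1],[0,0,0,-5.37,1.1,0,1],[0,0,0,0,0,0,1],[0,0,0,0,0,0,1]]' >/dev/null
cat >> look.py <<'E'
from cap import cap
print("cap",cap(p)); P=np.array([567.5,-68.3])
S={"red":(599.2,-8.3),"blue":(542.8,18.3),"yellow":(547.9,-44.0)}; vis={}
for c in S:
    for b in blobs(mask(p,c))[0]:
        if 50<b[0]<200: vis[c]=pix(p,*b[1],60)[:2]
for c in S:
    e=[(vis[k]+np.subtract(S[c],S[k])).round(1) for k in vis]; m=np.mean(e,0); print("est",c,[x.tolist() for x in e],"push",(A@(P-m)).round(2))
E
python3 look.py w6|tail -4; python3 st.py
```

```text
cap (array([567.83, -68.26,  18.07]), np.float64(0.24))
est red [[568.3, -68.7], [568.5, -68.7]] push [-0.86  0.48]
est blue [[511.9, -42.1], [512.1, -42.1]] push [ 53.03 -30.89]
est yellow [[517.0, -104.4], [517.2, -104.4]] push [53.33 31.62]
stand [ 557.61 -194.74] z 287.6 rot [-3.1414e+00 -4.0000e-04  1.6582e+00] t 14.875
```

```bash
python3 -m inch '[[0,0,0,3.9,0.1,0,1],[0,0,0,3.87,0.09,0,1],[0,0,0,0,0,3.5,1],[0,0,0,0,0,3.5,1],[0,0,0,0,0,3.5,1],[0,0,0,0,0,0,1],[0,0,0,0,0,0,1]]'; python3 st.py
```

```text
t: 15.75
eef_pos: [568.1, -68.5, 184.1]
tcp_rot: [3.14, 0.0, 1.659]
ft_force: [-0.3, -0.6, 0.0]
opening: 0.005
grip_force: 0.0
stand [ 560.1  -117.27] z 184.1 rot [3.1400e+00 4.0000e-04 1.6587e+00] t 15.75
```

```bash
python3 -m inch '[[0,0,0,0,0,0.8,1],[0,0,0,0,0,0.8,1],[0,0,0,0,0,0.8,1],[0,0,0,0,0,0,1],[0,0,0,0,0,0,1]]'; python3 -m inch '[[0,0,0,0,0,0.15,1],[0,0,0,0,0,0.1,1],[0,0,0,0,0,0,1],[0,0,0,0,0,0,1]]';
```

```text
t: 16.38
eef_pos: [567.8, -69.1, 158.8]
tcp_rot: [3.141, 0.0, 1.658]
ft_force: [1.7, 0.7, 4.6]
opening: 0.009
grip_force: 1.9
t: 16.88
eef_pos: [567.7, -69.1, 156.3]
tcp_rot: [3.141, 0.0, 1.658]
ft_force: [2.2, 1.1, 5.7]
opening: 0.004
grip_force: 2.5
```

Not at the stop yet: the force is still at spring level. I'll press in small steps until it rises.

```bash
python3 -m inch '[[0,0,0,0,0,0.1,1],[0,0,0,0,0,0,1],[0,0,0,0,0,0,1]]'; python3 -m inch '[[0,0,0,0,0,0.1,1],[0,0,0,0,0,0,1],[0,0,0,0,0,0,1]]'
```

```text
t: 17.25
eef_pos: [567.8, -69.1, 156.2]
tcp_rot: [3.14, 0.0, 1.658]
ft_force: [-0.8, 1.1, 13.0]
opening: 0.004
grip_force: 7.0
t: 17.62
eef_pos: [567.9, -69.1, 156.1]
tcp_rot: [3.14, 0.001, 1.658]
ft_force: [-3.8, 1.7, 23.0]
opening: 0.008
grip_force: 11.4
```

```bash
python3 -m inch '[[0,0,0,0,0,-3.5,1],[0,0,0,0,0,-3.6,1],[0,0,0,4.83,-1.19,0,1],[0,0,0,4.83,-1.19,0,1],[0,0,0,4.83,-1.19,0,1],[0,0,0,0,0,4,1],[0,0,0,0,0,4,1],[0,0,0,0,0,4,1],[0,0,0,0,0,0,1],[0,0,0,0,0,0,1]]'; python3 st.py
```

```text
t: 18.88
eef_pos: [519.7, 72.1, 106.1]
tcp_rot: [3.141, 0.0, 1.658]
ft_force: [0.4, 0.1, -1.0]
opening: 0.007
grip_force: 0.0
stand [523.98  27.02] z 106.1 rot [3.1413e+00 1.0000e-04 1.6578e+00] t 18.875
```

```bash
python3 -m inch '[[0,0,0,0,0,2.2,1],[0,0,0,0,0,2.1,1],[0,0,0,0,0,0,1],[0,0,0,0,1,0,1],[0,0,0,0,1,0,1],[0,0,0,0,1,0,1],[0,0,0,0,1,0,1],[0,0,0,0,1,0,1],[0,0,0,0,0.9,0,1],[0,0,0,0,0.7,0,1],[0,0,0,0,0,0,1],[0,0,0,0,0,0,1]]'; python3 st.py;  python3 -m inch '[[0,0,0,0,-0.6,0,1],[0,0,0,-1,0,0,1],[0,0,0,-1,0,0,1],[0,0,0,-1,0,0,1],[0,0,0,-0.8,0,0,1],[0,0,0,-0.65,0,0,1],[0,0,0,0,0,0,1],[0,0,0,0,0,0,1]]';python3 st.py
```

```text
t: 20.38
eef_pos: [585.2, 78.0, 62.0]
tcp_rot: [3.141, -0.0, 1.658]
ft_force: [-0.6, -0.3, 0.3]
opening: 0.007
grip_force: 0.0
stand [589.78  27.19] z 62.0 rot [ 3.1413 -0.      1.6579] t 20.375
t: 21.38
eef_pos: [583.2, 33.0, 62.1]
tcp_rot: [3.141, 0.0, 1.658]
ft_force: [0.2, 0.4, -0.4]
opening: 0.001
grip_force: 0.0
stand [583.88 -17.45] z 62.1 rot [3.1413e+00 2.0000e-04 1.6578e+00] t 21.375
```

```bash
python3 -m inch '[[0,0,0,0.7,0,0,1],[0,0,0,0,0,-5.6,1],[0,0,0,0,0,-5.6,1],[0,0,0,0,0,-5.6,1],[0,0,0,0,0,-5.7,1],[0,0,0,-4.6,-0.65,0,1],[0,0,0,-4.6,-0.65,0,1],[0,0,0,-4.6,-0.65,0,1],[0,0,0,-4.6,-0.65,0,1],[0,0,0,0,0,0,1],[0,0,0,0,0,0,1]]' >/dev/null; python3 look.py w7; python3 st.py
```

```text
[ 572.6 -144.4  287.1] [-3.14154467e+00 -2.99059003e-04  1.65858250e+00]
plunger [566.71368893 -67.38226551] 0.9106772871679175
red 1238 [253.9, 104.0] [567.4 -68.1] stand push [-0.1 -0.2]
red 1151 [130.3, 143.5] [ 404.  -134.4] stand push [168.4  51.7]
red 83 [289.5, 128.1] [617.7 -94.9] stand push [-48.   30.9]
blue 1991 [253.9, 177.0] [ 576.1 -166.6] stand push [-0.3 98.7]
cap (array([566.94, -67.99,  17.9 ]), np.float64(0.5))
est red [[617.7, -94.9]] push [-47.72  30.83]
est blue [[561.3, -68.3]] push [ 6.18 -0.53]
est yellow [[566.4, -130.6]] push [ 6.47 61.97]
stand [ 557.99 -193.29] z 287.1 rot [-3.1415e+00 -3.0000e-04  1.6586e+00] t 22.8
```

View pics/w7.png

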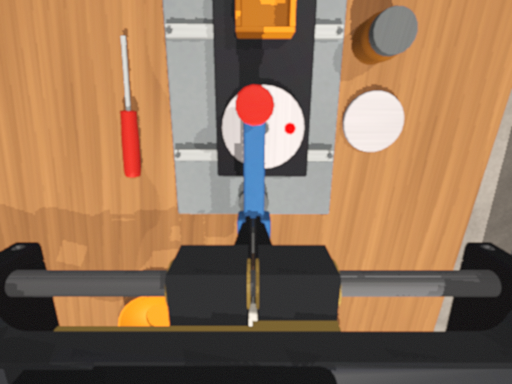

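Red is visible at (290,128) and yellow is hidden under the arm. Blue still needs about 6.2 mm in +x and 0.5 mm in -y.

```bash
python3 -m inch '[[0,0,0,4.58,0.67,0,1],[0,0,0,4.58,0.67,0,1],[0,0,0,4.58,0.68,0,1],[0,0,0,4.59,0.68,0,1],[0,0,0,0,0,4.9,1],[0,0,0,0,0,4.9,1],[0,0,0,0,0,4.9,1],[0,0,0,0,0,4,1],[0,0,0,0,0,0,1],[0,0,0,0,0,1.9,1],[0,0,0,0,0,1.9,1],[0,0,0,0,0,0,1],[0,0,0,0,0,0,1]]'; python3 st.py
```

```text
t: 24.42
eef_pos: [584.3, 39.8, 63.9]
tcp_rot: [3.139, 0.0, 1.658]
ft_force: [-0.0, 0.3, 0.2]
opening: 0.002
grip_force: 0.0
stand [585.51 -10.74] z 63.9 rot [3.1394e+00 2.0000e-04 1.6583e+00] t 24.425
```

```bash
python3 -m inch '[[0,0,0,0,0.55,0,1],[0,0,0,0,0.48,0,1],[0,0,0,0,0,0,1],[0,0,0,0,0,0,1]]'; python3 st.py;  python3 -m inch '[[0,0,0,0,-0.7,0,1],[0,0,0,-0.4,0,0,1],[0,0,0,-0.33,0,0,1],[0,0,0,0,0,0,1],[0,0,0,0,0,0,1]]';python3 st.py
```

```text
t: 24.92
eef_pos: [593.9, 40.4, 62.1]
tcp_rot: [3.141, -0.0, 1.658]
ft_force: [-0.3, -0.1, -0.3]
opening: 0.003
grip_force: 0.0
stand [595.14 -11.04] z 62.1 rot [ 3.1413 -0.      1.6578] t 24.925
t: 25.55
eef_pos: [587.5, 32.4, 62.1]
tcp_rot: [3.141, -0.0, 1.658]
ft_force: [-0.4, 0.2, -0.2]
opening: 0.005
grip_force: 0.0
stand [588.11 -18.37] z 62.1 rot [ 3.1415 -0.      1.6577] t 25.55
```

```bash
python3 -m inch '[[0,0,0,0.7,0,0,1],[0,0,0,0,0,-5.6,1],[0,0,0,0,0,-5.6,1],[0,0,0,0,0,-5.6,1],[0,0,0,0,0,-5.7,1],[0,0,0,-4.57,-0.76,0,1],[0,0,0,-4.57,-0.76,0,1],[0,0,0,-4.57,-0.76,0,1],[0,0,0,-4.57,-0.76,0,1],[0,0,0,0,0,0,1],[0,0,0,0,0,0,1]]' >/dev/null; python3 look.py w8; python3 st.py
```

```text
[ 572.5 -144.3  287.1] [-3.14155755e+00 -3.65124597e-04  1.65846046e+00]
plunger [566.50893471 -67.67017546] 0.9185607803441612
red 1252 [253.8, 104.2] [567.1 -68.2] stand push [ 0.2 -0.1]
red 1147 [130.4, 143.5] [ 404.  -134.2] stand push [168.3  51.6]
red 83 [293.0, 128.5] [622.4 -94.9] stand push [-52.6  31.2]
blue 1999 [254.0, 177.3] [ 576.1 -166.9] stand push [-0.3 99. ]
cap (array([566.81, -67.96,  18.03]), np.float64(0.46))
est red [[622.4, -94.9]] push [-52.4   31.24]
est blue [[566.0, -68.3]] push [ 1.49 -0.13]
est yellow [[571.1, -130.6]] push [ 1.79 62.38]
stand [ 557.88 -193.13] z 287.1 rot [-3.1416e+00 -4.0000e-04  1.6585e+00] t 26.975
```

```bash
python3 -m inch '[[0,0,0,4.55,0.75,0,1],[0,0,0,4.55,0.75,0,1],[0,0,0,4.55,0.75,0,1],[0,0,0,4.55,0.76,0,1],[0,0,0,0,0,4.9,1],[0,0,0,0,0,4.9,1],[0,0,0,0,0,4.9,1],[0,0,0,0,0,4,1],[0,0,0,0,0,0,1],[0,0,0,0,0,1.9,1],[0,0,0,0,0,1.9,1],[0,0,0,0,0,0,1],[0,0,0,0,0,0,1]]'; python3 st.py
```

```text
t: 28.6
eef_pos: [587.4, 39.0, 63.9]
tcp_rot: [3.139, 0.0, 1.658]
ft_force: [-0.1, -0.3, -0.0]
opening: 0.005
grip_force: 0.0
stand [588.53 -11.84] z 63.9 rot [3.1394e+00 2.0000e-04 1.6583e+00] t 28.6
```

```bash
python3 -m inch '[[0,0,0,0,0.5,0,1],[0,0,0,0,0.35,0,1],[0,0,0,0,0,0,1],[0,0,0,0,0,0,1]]'; python3 st.py;  python3 -m inch '[[0,0,0,0,-0.8,0,1],[0,0,0,0,0,-5.6,1],[0,0,0,0,0,-5.6,1],[0,0,0,0,0,-5.6,1],[0,0,0,0,0,-5.7,1],[0,0,0,-4.55,-0.78,0,1],[0,0,0,-4.55,-0.78,0,1],[0,0,0,-4.55,-0.78,0,1],[0,0,0,-4.55,-0.78,0,1],[0,0,0,0,0,0,1],[0,0,0,0,0,0,1]]' >/dev/null; python3 look.py w9|tail -4; python3 st.py
```

```text
t: 29.1
eef_pos: [595.1, 39.4, 62.1]
tcp_rot: [3.142, -0.0, 1.658]
ft_force: [-0.2, 0.6, -0.6]
opening: 0.004
grip_force: 0.0
stand [596.26 -12.12] z 62.1 rot [ 3.1415e+00 -1.0000e-04  1.6578e+00] t 29.1
cap (array([566.78, -67.93,  18.05]), np.float64(0.46))
est red [[623.3, -94.8]] push [-53.31  31.22]
est blue [[566.9, -68.2]] push [ 0.59 -0.15]
est yellow [[572.0, -130.5]] push [ 0.88 62.36]
stand [ 556.98 -193.33] z 287.1 rot [-3.1414e+00 -4.0000e-04  1.6583e+00] t 30.525
```

Blue is within about 0.6 mm, so I'll press.

```bash
python3 -m inch '[[0,0,0,3.81,0.13,0,1],[0,0,0,3.81,0.14,0,1],[0,0,0,0,0,3.5,1],[0,0,0,0,0,3.5,1],[0,0,0,0,0,3.4,1],[0,0,0,0,0,0,1],[0,0,0,0,0,0,1]]'; python3 st.py
```

```text
t: 31.4
eef_pos: [568.4, -68.7, 184.4]
tcp_rot: [3.14, 0.0, 1.659]
ft_force: [-0.2, -0.4, 0.2]
opening: 0.004
grip_force: 0.0
stand [ 560.37 -117.48] z 184.4 rot [3.1402e+00 3.0000e-04 1.6587e+00] t 31.4
```

```bash
python3 -m inch '[[0,0,0,0,0,0.8,1],[0,0,0,0,0,0.8,1],[0,0,0,0,0,0.8,1],[0,0,0,0,0,0.2,1],[0,0,0,0,0,0,1],[0,0,0,0,0,0,1]]'
```

```text
t: 32.15
eef_pos: [568.1, -69.2, 157.4]
tcp_rot: [3.141, 0.0, 1.658]
ft_force: [3.1, 1.1, 4.5]
opening: 0.004
grip_force: 2.0
```

```bash
python3 -m inch '[[0,0,0,0,0,0.1,1],[0,0,0,0,0,0.1,1],[0,0,0,0,0,0,1],[0,0,0,0,0,0,1]]';python3 -m inch '[[0,0,0,0,0,0.1,1],[0,0,0,0,0,0,1],[0,0,0,0,0,0,1]]'
```

```text
t: 32.65
eef_pos: [568.2, -69.2, 156.2]
tcp_rot: [3.14, 0.0, 1.658]
ft_force: [0.5, 1.9, 13.8]
opening: 0.008
grip_force: 6.7
t: 33.02
eef_pos: [568.3, -69.3, 156.1]
tcp_rot: [3.139, 0.001, 1.658]
ft_force: [-2.4, 1.6, 22.0]
opening: 0.006
grip_force: 11.1
```

Fully down: 22 N, and z has stopped changing. Next I'll lift to the viewing pose and check once more.

```bash
python3 -m inch '[[0,0,0,0,0,-4.4,1],[0,0,0,0,0,-4.4,1],[0,0,0,0,0,-4.5,1],[0,0,0,-3.8,-0.1,0,1],[0,0,0,-3.8,-0.1,0,1],[0,0,0,0,0,0,1],[0,0,0,0,0,0,1],[0,0,0,0,0,0,1]]'; python3 look.py w10|tail -4
```

```text
t: 34.02
eef_pos: [572.3, -144.2, 287.0]
tcp_rot: [-3.141, -0.0, 1.659]
ft_force: [-0.1, -0.5, -0.7]
opening: 0.001
grip_force: 0.0
cap (array([566.8 , -67.91,  18.04]), np.float64(0.44))
est red [[623.2, -94.7]] push [-53.21  31.11]
est blue [[566.8, -68.1]] push [ 0.68 -0.26]
est yellow [[571.9, -130.4]] push [ 0.97 62.25]
```

View pics/w10.png

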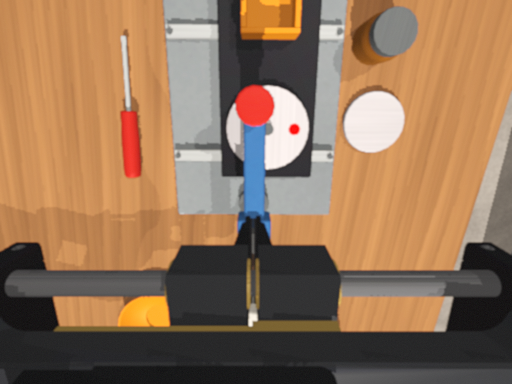

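The cap (255,105) is back up and centred over the hidden blue spot. Red is visible at (294,129). The screwdriver, jar and spare blank have not moved, and the robot is clear of everything.

```bash
python3 -c "
from cell import env
print(env.job_done())"
```

```text
the job is handed in; nothing more can be done
None
```

I marked red, then blue, pressing the plunger to its stop each time. By my camera measurements the blue spot's middle is within about 1 mm of the raised punch, the robot is clear, and the job is handed in at about 34 s.

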